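# Open both leaves of the ski-wax cabinet

## Task

Get the wax cabinet on the bench open for a waxing session: swing the latched right-hand leaf (the one with the cover strip) wide open by its handle first, and then the left-hand leaf that it overlaps. Leave both standing about square to the cabinet's front or farther, let go of them, and leave the other things on the bench and on the cabinet where they are.

Things in the scene. Friction and masses are not known exactly. Their poses are not given: they have to be found in the camera images.
- wax_cabinet: light wooden cabinet fixed on the bench, 160 mm deep (x), 320 wide (y), 220 high, two side-by-side leaves on the front facing the robot; origin under its middle, front faces its -x, its +y is left seen from the robot. Hinge lines at x -80, y -160 and +160 mm; leaves 159 wide, 15 thick, 18 to 200 mm above the bench, front faces at x -97. Loose things on its top, 25 mm or more behind its front edge.
- leaf_r (a joint): opening angle (rad) of the right leaf: 0 shut, grows as it swings towards the robot about the upright hinge at the cabinet's right (-y) front corner; stop at 1.9. Stiff hinge (0.1 N m), stays where left. Latched by a spring roller catch: 5 to 6 N at the handle frees it. An upright cover strip (24 wide, 7 mm thick) on its free edge overlaps the left leaf by 14 mm.
- leaf_r_hinge (a point): point on the right leaf's upright hinge line, at the height of its handle (190 mm above the bench)
- leaf_r_handle (a point): middle of the grip bar of the right leaf's dark iron bow handle: level round bar, 10 mm thick, 80 long along the leaf's width, a leg at each end; centre line 48 mm off the leaf's face (43 clear behind it, 70 between the legs), 30 below the cabinet's top. Leaf shut: 65 mm towards the cabinet's -x and 95 towards its +y from the hinge point; turns with the leaf.
- leaf_l (a joint): opening angle (rad) of the left leaf: 0 shut, grows as it swings towards the robot about the upright hinge at the cabinet's left (+y) front corner; stop at 1.9. Stiff hinge (0.1 N m), stays where left. No catch of its own, but the right leaf's cover strip holds it shut while the right leaf is shut.
- leaf_l_hinge (a point): point on the left leaf's upright hinge line, at the height of its handle (190 mm above the bench)
- leaf_l_handle (a point): middle of the grip bar of the left leaf's dark iron bow handle: level round bar, 10 mm thick, 80 long along the leaf's width, a leg at each end; centre line 48 mm off the leaf's face (43 clear behind it, 70 between the legs), 30 below the cabinet's top. Leaf shut: 65 mm towards the cabinet's -x and 95 towards its -y from the hinge point; turns with the leaf.
- roto_brush: nylon roto brush head standing on end on the cabinet top, 77 mm across, 118 high; origin under its middle; leave alone
- wax_cork: cork block on the cabinet top, 45 x 90 x 35 mm; origin under its middle; leave alone
- edge_stone: grey rubber edge stone on the bench between robot and cabinet, 100 x 35 x 24 mm; origin under its middle; leave alone
- groove_tool: groove tool with a brass wheel on the bench between robot and cabinet, 137 x 28 x 32 mm; origin near its middle, on the bench; leave alone
- pole_grip: aluminium ski pole grip lying on the bench between robot and cabinet, 135 mm long, 42 thick; origin under its middle; leave alone
- base_cleaner: metal bottle on the bench left of the cabinet, 68 mm across, 170 high; origin under its middle; leave alone
- mug: white mug on the bench right of the cabinet, 80 mm across, 90 high; origin under its middle; leave alone

How it is judged:
By the outcome, as a careful person would: the job done as asked, in the order asked, and still so for the second after the job is handed in, with the robot touching nothing.
It also fails if it takes over 58 s, if anything falls off the work surface, if the arm or the gripper's body presses on something with over 40 N, if the wrist force passes 120 N, or if a joint passes its speed limit or range.

## Robot

A 6-joint arm with a two-finger parallel gripper is mounted at the origin on the work surface. World frame = base frame: x ahead of the robot, y to its left, z up, the work surface at z = 0. Lengths are in mm, angles in degrees, forces in N, time in s.
With the tool pointing down it reaches from about 350 to 775 mm from the base axis. Payload 7.3 kg.
Tool frame: the origin (TCP) lies at the very end of the fingers, on their centre line; the grasp point (between the pads) lies 19 mm behind it (grip_depth is the distance from the TCP to the grasp point, in mm); z points along the fingers, y is the line along which they close (so a half turn about z gives the same grasp; the last joint's range is limited). The gripper opens to 92 mm and grips with 3 to 60 N. Pads are 19 mm wide; open, the fingers measure 130 mm over their backs; the gripper's body (75 mm by 190 mm) begins 47 mm behind the grasp point.
Start: joints at [-83.881, 19.595, 87.324, -0, 73.075, -8.365], TCP at [131.333, -508.327, 226.741] pointing down, gripper open.
Joint ranges: [-145.02, 145.02], [-44.19, 115.74], [2.07, 154.8], [-57.11, 237.11], [16.16, 152.29], [-177.93, 177.93]. Speed limits (degrees/s): [147.25, 147.25, 180, 180, 180, 180].

## Interface

Orientations are given as [roll, pitch, yaw] about the fixed x, y, z axes, in that order (R = Rz(yaw) Ry(pitch) Rx(roll)).
In Python, from plant import sense, capture, camera_model, close_job, trace, grip_depth gives the robot as it stands.
- The arm moves only by the tool arm_command, never from a script. Its argument "moves" is a list of rows, each a list of 6 numbers: the shift along the world's x, y, z in cm, then the turn, a rotation vector about the world's x, y, z in degrees. In form: [[dx, dy, dz, wx, wy, wz], ...]. A call has exactly 5 rows; each row shifts and turns the commanded pose from where the row before left it; what a row does not reach is not made up. A row lasts 1/12 s, in which the tool goes at most 41.7 mm and 7.16 degrees, less where a joint would pass 70% of its speed; a pose out of reach is approached as far as the arm can. A call is refused whole if a number of a shift passes 4.17 or a number of a turn 7.16, either way. A call with a gripper value outside its range is refused whole. "jaw" is the opening in per cent of the stroke, from 0 (shut) to 100 (fully open), set as the call begins (left out, the last holds). The fingers move at their own pace and stop on an object; "squeeze" is the grip in N (left out, the last holds). Time passes only in rows, so rows that do not move let the fingers close, or fill a call up. It gives the time, the measured TCP pose, the force, the opening and the grip force at its end, in the units of the state.
- sense(): the state, without advancing time (a new reading comes with each control period).
- capture(name): name is "scene" or "top"; returns the picture (420x560x3 uint8, red, green, blue); there is no depth.
- camera_model(name): a dict with "K" (3x3 intrinsics, pixels), "k1" (the pictures are not rectified: a ray, as slopes to the right and down, at radius r is drawn at 1 + k1 r^2 times it, then the intrinsics apply), "rvec" (rotation vector, rad) and "tvec" (3), from world to camera coordinates, as OpenCV has them. Camera axes: x right, y down, z forward; pixel columns grow to the right and rows downward; lengths in mm; the calibration is good to about 2 mm. A picture is of the moment at which its call begins. camera_model takes no time and is no camera call.
- close_job(): hands the job in; it is judged then, once.
Trained networks look in the newest picture that a camera, given by its name, has taken for a name from the list of things; names that differ only in an ending like _2 or _b are one class to them, and where a whole thing is asked for, a point or a joint stands for the part that bears it (a point fixed in the world has none). Each returns a list of dicts, best first, with "p" (0 to 1); they miss things now and then, are a little off and sometimes report something else, mostly with a low value. They report only what shows in the picture. A call takes as long as a camera call.
- trace(camera, name): "pixels" (420x560 bool, what is visible of it) and "uv" ([column, row] in pixels, amid what is visible of it).
The state is a dict: "t": time; "joint_pos": joint angles; "qvel": joint speeds; "joint_torque": joint torques, N m; "position": TCP position; "ee_rot": TCP orientation; "ft_force": force on the tool from outside, world axes, zero at the start; "moment": the same for the moment, N m; "width": opening from 0.0 (shut) to 1.0 (fully open); "grasp_force": force on a finger pad.
Only numpy, scipy, OpenCV 4.12 (cv2) and the standard library are available. Lean on these libraries where they do the work, as an engineer would, in place of code of your own. Each camera call takes 0.05 s, during which the arm holds its last target. There are 200 camera calls.

## Working session

There is one attempt and no reset: what is moved stays moved. The work goes in short steps, Python scripts to look and compute and a tool call to move; the robot and the scene stay as the last step left them, time stands still between calls to the robot, and variables do not carry over. Pictures are saved under pics/ and viewed, at most 10 in all, crops included, and the job is handed in when it is done.

Besides the shell and the picture viewer there is one more tool, called after "Request:" in YAML: its name, and indented under it one key for each argument. arm_command: Moves the arm, as the interface text tells. Its arguments: {"type":"object","properties":{"moves":{"type":"array","items":{"type":"array","items":{"type":"number"}}},"jaw":{"type":"number"},"squeeze":{"type":"number"}},"required":["moves"]}

```bash
ls; mkdir -p pics; python3 - <<'E'
from plant import *
import cv2,numpy as np
a=capture("scene");b=capture("top")
cv2.imwrite("pics/s0.png",a[:,:,::-1]);cv2.imwrite("pics/t0.png",b[:,:,::-1])
for c in("scene","top"):
  m=camera_model(c);print(c,m)
  for n in ["wax_cabinet","leaf_r_handle","leaf_l_handle","leaf_r_hinge","leaf_l_hinge"]:
    for d in trace(c,n)[:3]:print(c,n,round(d["p"],2),np.round(d["uv"],1),d["pixels"].sum())
print(grip_depth,sense())
E
```

```text
pics
scene {'K': array([[432.17842522,   0.        , 279.30060458],
       [  0.        , 432.17842522, 206.03114089],
       [  0.        ,   0.        ,   1.        ]]), 'k1': -0.08707006598235215, 'rvec': array([ 1.26698951,  2.55767655, -0.65896024]), 'tvec': array([ 314.03991678, -345.11464611, 1522.15187951])}
scene wax_cabinet 0.6 [229.5 265.8] 9362
scene leaf_r_handle 0.5 [253.3 200.6] 209
scene leaf_l_handle 0.72 [293.3 247.8] 338
scene leaf_r_hinge 0.57 [254.7 207.5] 162
scene leaf_l_hinge 0.87 [291.2 246.8] 263
top {'K': array([[461.27465807,   0.        , 273.07977706],
       [  0.        , 461.27465807, 211.81553756],
       [  0.        ,   0.        ,   1.        ]]), 'k1': -0.011240070897185667, 'rvec': array([ 2.10839061, -2.09599298,  0.22511736]), 'tvec': array([  11.94069728,  606.4178967 , 1418.26239818])}
top wax_cabinet 0.59 [268.2 166.8] 6567
top wax_cabinet 0.23 [283.2 193.8] 953
top leaf_r_handle 0.91 [287.2 190.1] 1047
top leaf_r_handle 0.53 [234.1 182.7] 744
top leaf_l_handle 0.8 [232.9 182.9] 759
top leaf_r_hinge 0.89 [286.7 194.4] 929
top leaf_r_hinge 0.74 [235.1 182.8] 808
top leaf_l_hinge 0.55 [232.8 184.8] 742
18.8 {'t': 0.6, 'joint_pos': array([-8.38797969e+01,  1.95939156e+01,  8.73246206e+01,  1.15473447e-03,
        7.30750407e+01, -8.36652484e+00]), 'qvel': array([ 0.00933776,  0.03984544, -0.06915651,  0.03576743, -0.07477023,
       -0.05129017]), 'joint_torque': array([-4.33993773e-04, -4.30931568e+01, -2.44397950e+01,  7.17403740e-02,
        4.85794886e-02, -2.42643665e-05]), 'position': array([ 131.34943423, -508.3227255 ,  226.75100737]), 'ee_rot': array([ 1.79993485e+02, -1.58410535e-04,  1.44863918e+01]), 'ft_force': array([-0.40922911, -0.24980859,  0.70155942]), 'moment': array([ 0.00477139,  0.00557012, -0.01063516]), 'grasp_force': 0.0, 'width': 0.9989675328318729}
```

View pics/s0.png

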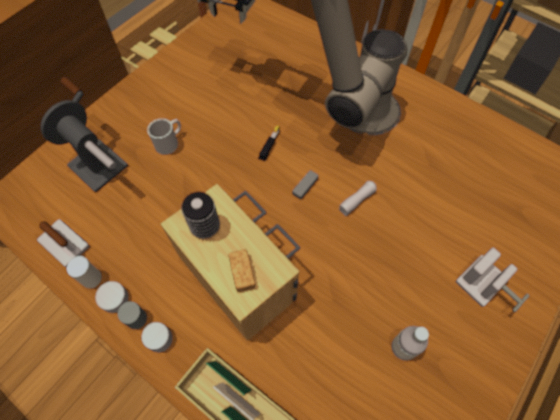

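View pics/t0.png

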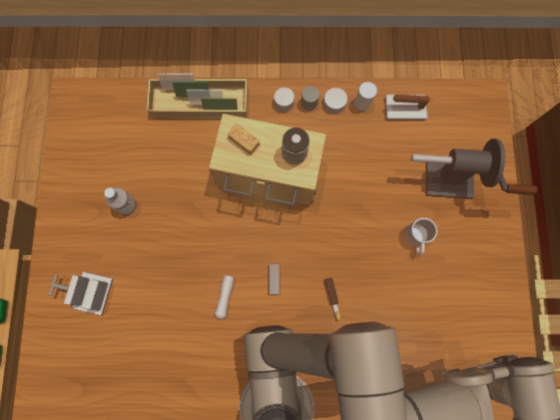

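The scene view shows the cabinet top with corners near (218,188), (298,270), (240,325) and (163,240), and handles near (249,205) right and (284,240) left. The top view has the handles near (282,195) right and (240,185) left. I'll view an enlarged crop to pick corners.

```bash
python3 - <<'E'
import cv2,numpy as np
a=cv2.imread("pics/s0.png")[175:340,155:310];b=cv2.imread("pics/t0.png")[105:225,200:335]
A=cv2.resize(a,None,fx=3.6,fy=3.6,interpolation=cv2.INTER_CUBIC)[:594];cv2.imwrite("pics/s1.png",A)
B=cv2.resize(b,None,fx=5,fy=5,interpolation=cv2.INTER_CUBIC);cv2.imwrite("pics/t1.png",B);print(A.shape,B.shape)
E
```

```text
(594, 558, 3) (600, 675, 3)
```

View pics/s1.png

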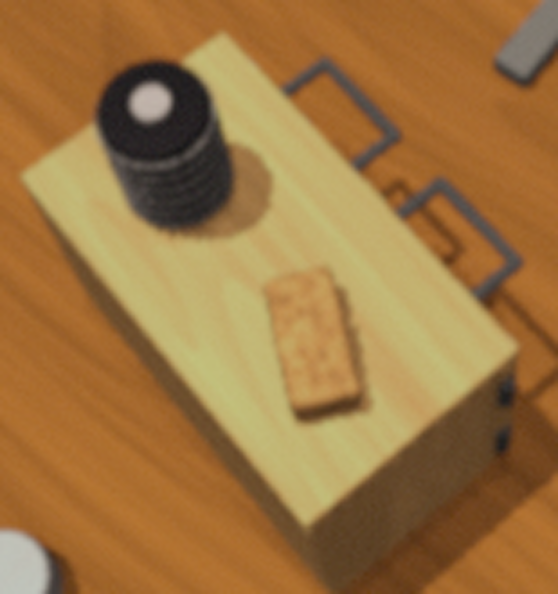

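View pics/t1.png

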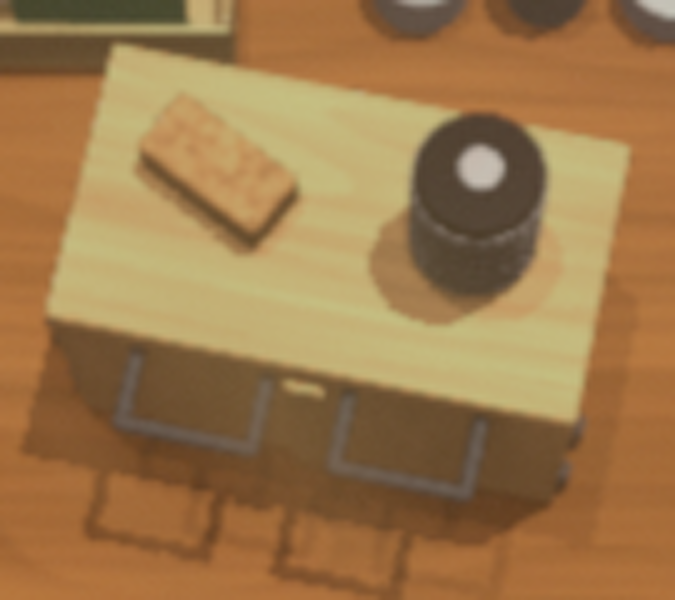

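The front corners are clear in both crops: scene crop (222,33) and (517,348), top crop (578,422) and (48,318). The right bar runs (325,65)-(395,133) in the scene crop and (335,467)-(468,494) in the top crop. The left bar runs (440,183)-(518,262) and (120,423)-(252,449).

```bash
cat > h.py <<'E'
import numpy as np,cv2
from plant import *
from scipy.optimize import least_squares
def proj(c,P):
    m=camera_model(c);R=cv2.Rodrigues(m["rvec"])[0]
    q=np.atleast_2d(P)@R.T+m["tvec"];s=q[:,:2]/q[:,2:]
    s=s*(1+m["k1"]*(s**2).sum(1,keepdims=True));K=m["K"]
    return s*[K[0,0],K[1,1]]+K[:2,2]
def W(p,L):
    c,s=np.cos(p[2]),np.sin(p[2]);L=np.atleast_2d(L).astype(float)
    return np.c_[p[0]+c*L[:,0]-s*L[:,1],p[1]+s*L[:,0]+c*L[:,1],L[:,2]]
E
python3 - <<'E'
from h import *
L=np.array([[-80,-160,220],[80,-160,220],[80,160,220],[-80,160,220],[-145,-105,190],[-145,-25,190],[-145,25,190],[-145,105,190]])
S=np.array([[222,33],[22,178],[308,528],[517,348],[325,65],[395,133],[440,183],[518,262]])/3.6+[155,175]
T=np.array([[578,422],[629,147],[115,44],[48,318],[468,494],[335,467],[252,449],[120,423]])/5+[200,105]
f=lambda p:np.r_[proj("scene",W(p,L))-S,proj("top",W(p,L))-T].ravel()
r=least_squares(f,[700,0,0],x_scale=[100,100,1],loss="soft_l1");p=r.x
print(p,np.degrees(p[2]));print(np.round(r.fun.reshape(-1,2),1))
np.save("cab.npy",p)
print(W(p,[[-145,-65,190],[-145,65,190],[-80,-160,190],[-80,160,190]]))
cor=[]
for n,z in [("roto_brush",118/2+220),("wax_cork",237),("mug",45),("edge_stone",12),("pole_grip",21),("groove_tool",16),("base_cleaner",85)]:
    us=[(c,trace(c,n)) for c in("scene","top")];us=[(c,d[0]["uv"],d[0]["p"]) for c,d in us if d]
    g=least_squares(lambda q:np.concatenate([proj(c,[[q[0],q[1],z]])[0]-u for c,u,_ in us]),[600,0])
    c,s=np.cos(p[2]),np.sin(p[2]);d=g.x-p[:2]
    print(n,[round(u[2],2) for u in us],np.round(g.x),"cab",np.round([c*d[0]+s*d[1],-s*d[0]+c*d[1]]),round(g.cost,1))
E
```

```text
[ 7.65939267e+02  3.00127508e+01 -2.01623971e-01] -11.552202596297859
[[-4.7  2.2]
 [-0.5 -1.6]
 [ 0.4 -1.2]
 [-3.8  3.6]
 [ 0.5 -1.3]
 [ 0.5 -0.1]
 [ 0.8 -0.9]
 [ 0.3 -0.9]
 [ 0.5 -5.3]
 [ 0.3 -0.6]
 [-0.9 -0.3]
 [ 0.  -5.8]
 [-0.7  0.2]
 [-0.6  0.2]
 [-0.4  0.5]
 [-0.2  0.3]]
[[ 610.85963928   -4.6327247   190.        ]
 [ 636.89352612  122.73382011  190.        ]
 [ 655.51814822 -110.72522009  190.        ]
 [ 719.60156198  202.79242866  190.        ]]
roto_brush [0.71, 0.97] [751. -48.] cab [  1. -79.] 1.2
wax_cork [0.61, 0.78] [787. 101.] cab [ 6. 74.] 4.6
mug [0.75, 0.74] [ 538. -461.] cab [-125. -527.] 0.2
edge_stone [0.79, 0.82] [392.   9.] cab [-362.  -96.] 0.2
pole_grip [0.93, 0.94] [341. 167.] cab [-444.   49.] 1.3
groove_tool [0.85, 0.56] [ 348. -175.] cab [-368. -285.] 1.4
base_cleaner [0.56, 0.79] [640. 504.] cab [-218.  439.] 6.7
```

Request:
arm_command:
  moves:
    - [2.4,2.5,1.6,0,0,6.4]
    - [2.4,2.5,1.6,0,0,6.4]
    - [2.4,2.5,1.6,0,0,6.4]
    - [2.4,2.5,1.6,0,0,6.4]
    - [2.4,2.5,1.6,0,0,6.4]
  jaw: 33
  squeeze: 15

```text
t: 1.72
position: [252.1, -382.0, 307.6]
ee_rot: [180.0, -0.0, 46.8]
ft_force: [1.2, -0.9, -0.2]
width: 0.685
grasp_force: 0.0
```

Request:
arm_command:
  moves:
    - [2.4,2.5,0,0,0,6.4]
    - [2.4,2.5,0,0,0,6.4]
    - [2.4,2.5,0,0,0,6.4]
    - [2.4,2.5,0,0,0,6.4]
    - [2.4,2.5,0,0,0,6.4]

```text
t: 2.13
position: [372.2, -256.9, 307.0]
ee_rot: [180.0, 0.0, 78.8]
ft_force: [0.1, -0.7, -0.5]
width: 0.349
grasp_force: 0.0
```

Request:
arm_command:
  moves:
    - [2.4,2.5,0,-0.6,-2.94,0]
    - [2.4,2.5,0,-0.6,-2.94,0]
    - [2.4,2.5,0,-0.6,-2.94,0]
    - [2.4,2.5,0,-0.6,-2.94,0]
    - [2.4,2.5,0,-0.6,-2.94,0]

```text
t: 2.55
position: [492.3, -131.9, 307.1]
ee_rot: [164.8, -0.0, 78.5]
ft_force: [1.5, -0.6, 0.6]
width: 0.33
grasp_force: 0.0
```

Request:
arm_command:
  moves:
    - [2.4,2.5,0,0,0,0]
    - [2.4,2.5,0,0,0,0]
    - [2.4,2.5,0,0,0,0]
    - [2.4,2.5,0,0,0,0]
    - [0,0,0,0,0,0]

```text
t: 2.97
position: [590.2, -29.1, 306.2]
ee_rot: [165.0, -0.1, 78.7]
ft_force: [-1.6, 0.3, -0.4]
width: 0.328
grasp_force: 0.0
```

Request:
arm_command:
  moves:
    - [1.2,1.2,0,0,0,0]
    - [1.3,1.2,0,0,0,0]
    - [0,0,-2.8,0,0,0]
    - [0,0,-2.8,0,0,0]
    - [0,0,-2.8,0,0,0]

```text
t: 3.38
position: [612.3, -9.3, 222.0]
ee_rot: [164.9, 0.0, 78.5]
ft_force: [0.4, -0.2, 0.6]
width: 0.332
grasp_force: 0.0
```

```bash
python3 - <<'E'
from h import *
a=capture("scene");b=capture("top");s=sense();print(s["position"],s["ee_rot"],s["ft_force"])
A=cv2.resize(a[150:300,180:330,::-1],(520,520),interpolation=3);B=cv2.resize(b[140:225,210:335,::-1],(780,520),interpolation=3)
cv2.imwrite("pics/c2.png",cv2.resize(np.hstack([A[:,:],B[:,390:]if 0 else B]),(800,320)))
E
```

```text
[609.31778397  -9.24048691 217.66190716] [1.65572842e+02 5.63179845e-02 7.84788762e+01] [-0.44381221  0.32711595  0.72160544]
```

View pics/c2.png

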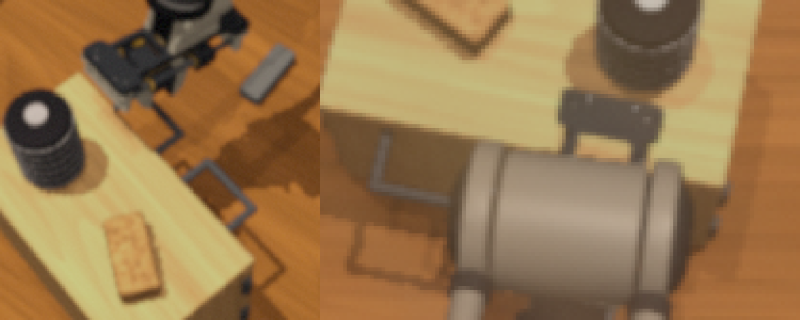

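The picture shows the gripper hanging over the right handle, between it and clear of the brush. I'll descend now.

Request:
arm_command:
  moves:
    - [0.3,0.3,-1.5,0,0,0]
    - [0,0,-1.5,0,0,0]
    - [0,0,-1.5,0,0,0]
    - [0,0,-0.4,0,0,0]
    - [0,0,0,0,0,0]

```text
t: 3.9
position: [615.3, -6.6, 174.1]
ee_rot: [165.0, 0.0, 78.5]
ft_force: [-0.4, -0.6, 0.5]
width: 0.328
grasp_force: 0.0
```

```bash
python3 - <<'E'
from h import *
for i in range(3):
  a=capture("scene");s=sense();print(np.round(s["position"],1),np.round(s["ee_rot"],1),np.round(s["ft_force"],1))
E
```

```text
[615.9  -6.6 175. ] [164.9   0.   78.5] [ 0.4 -0.8  0.2]
[616.2  -6.6 175.5] [164.9  -0.   78.5] [-0.4 -0.7  0.6]
[616.2  -6.6 175.6] [164.8  -0.   78.5] [ 0.3  0.1 -0.6]
```

Request:
arm_command:
  moves:
    - [0,0,-0.3,0,0,0]
    - [0,0,0,0,0,0]
    - [0,0,0,0,0,0]
    - [0,0,0,0,0,0]
    - [0,0,0,0,0,0]
  jaw: 16

```text
t: 4.47
position: [615.4, -6.3, 170.9]
ee_rot: [165.0, 0.0, 78.5]
ft_force: [0.2, 0.4, 0.8]
width: 0.162
grasp_force: 0.0
```

```bash
cat > arc.py <<'E'
import sys
from h import *
p=np.load("cab.npy");side=-1 if sys.argv[1]=="r" else 1
s=sense();q0=float(sys.argv[2]);steps=[float(a) for a in sys.argv[3:]]
H=W(p,[[-80,side*160,190]])[0][:2]
def tcp(q):
    a=p[2]-side*np.radians(q);d=np.array([-65+4.9,-side*95]);return H+[np.cos(a)*d[0]-np.sin(a)*d[1],np.sin(a)*d[0]+np.cos(a)*d[1]]
print("now",np.round(s["position"],1),np.round(s["ee_rot"],1),"F",np.round(s["ft_force"],1),s["width"],s["grasp_force"])
q=q0
for d in steps:
    print(q+d,np.round((tcp(q+d)-tcp(q))/10,2),"abs",np.round(tcp(q+d)));q+=d
E
python3 arc.py r 0 4 4 5 5 5 5 5 5 6 6 6 6 6 6 6 6 6 5 5
```

```text
now [615.4  -6.3 170.9] [165.    0.   78.5] F [0.2 0.4 0.8] 0.16242730420141346 0.0
4.0 [-0.72 -0.3 ] abs [608.  -9.]
8.0 [-0.7  -0.35] abs [601. -12.]
13.0 [-0.84 -0.51] abs [593. -17.]
18.0 [-0.79 -0.58] abs [585. -23.]
23.0 [-0.74 -0.65] abs [578. -30.]
28.0 [-0.68 -0.71] abs [571. -37.]
33.0 [-0.61 -0.77] abs [565. -44.]
38.0 [-0.54 -0.82] abs [559. -52.]
44.0 [-0.56 -1.04] abs [554. -63.]
50.0 [-0.45 -1.09] abs [549. -74.]
56.0 [-0.33 -1.13] abs [546. -85.]
62.0 [-0.21 -1.16] abs [544. -97.]
68.0 [-0.09 -1.17] abs [ 543. -108.]
74.0 [ 0.04 -1.18] abs [ 543. -120.]
80.0 [ 0.16 -1.17] abs [ 545. -132.]
86.0 [ 0.28 -1.14] abs [ 548. -143.]
92.0 [ 0.4  -1.11] abs [ 552. -154.]
97.0 [ 0.42 -0.89] abs [ 556. -163.]
102.0 [ 0.49 -0.85] abs [ 561. -172.]
```

Request:
arm_command:
  moves:
    - [-0.7,-0.3,0,0,0,4]
    - [-0.7,-0.35,0,0,0,4]
    - [-0.85,-0.5,0,0,0,5]
    - [-0.8,-0.6,0,0,0,5]
    - [-0.75,-0.65,0,0,0,5]

```text
t: 4.88
position: [577.9, -30.7, 171.6]
ee_rot: [164.8, 0.1, 101.7]
ft_force: [3.1, -0.7, -0.6]
width: 0.163
grasp_force: 1.2
```

Request:
arm_command:
  moves:
    - [-0.7,-0.7,0,0,0,5]
    - [-0.6,-0.75,0,0,0,5]
    - [-0.55,-0.8,0,0,0,5]
    - [-0.55,-1.05,0,0,0,6]
    - [-0.45,-1.1,0,0,0,6]

```text
t: 5.3
position: [549.4, -74.8, 171.6]
ee_rot: [164.9, 0.1, 128.8]
ft_force: [3.2, 0.3, -0.0]
width: 0.157
grasp_force: 1.4
```

Request:
arm_command:
  moves:
    - [-0.35,-1.15,0,0,0,6]
    - [-0.2,-1.15,0,0,0,6]
    - [-0.1,-1.2,0,0,0,6]
    - [0.05,-1.2,0,0,0,6]
    - [0.15,-1.15,0,0,0,6]

```text
t: 5.72
position: [544.7, -133.5, 171.4]
ee_rot: [164.9, 0.1, 158.7]
ft_force: [3.6, 2.3, 1.7]
width: 0.159
grasp_force: 1.5
```

```bash
python3 arc.py r 80 6 6 5 5; python3 - <<'E'
from h import *
b=capture("top");a=capture("scene")
cv2.imwrite("pics/c3.png",np.hstack([cv2.resize(a[150:300,180:330,::-1],(400,400)),cv2.resize(b[130:250,200:320,::-1],(400,400))]))
E
```

```text
now [ 544.7 -133.5  171.4] [1.649e+02 1.000e-01 1.587e+02] F [3.6 2.3 1.7] 0.15859516250972142 1.5112332254648209
86.0 [ 0.28 -1.14] abs [ 548. -143.]
92.0 [ 0.4  -1.11] abs [ 552. -154.]
97.0 [ 0.42 -0.89] abs [ 556. -163.]
102.0 [ 0.49 -0.85] abs [ 561. -172.]
```

View pics/c3.png

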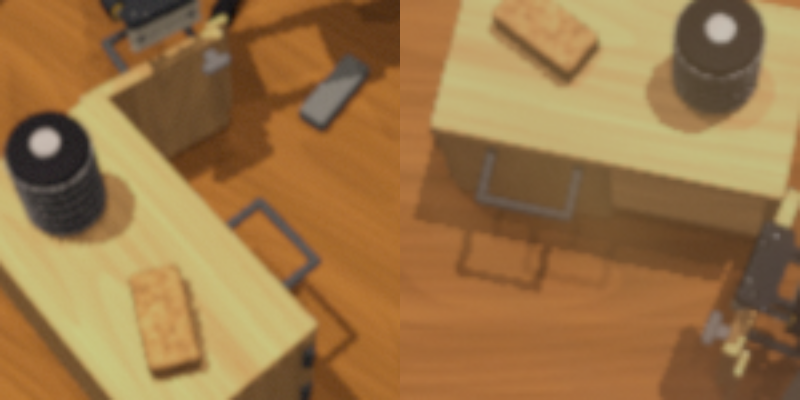

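The right leaf is standing about 78° open with the gripper on its handle. I'll continue past square.

Request:
arm_command:
  moves:
    - [0.3,-1.15,0,0,0,6]
    - [0.4,-1.1,0,0,0,6]
    - [0.4,-0.9,0,0,0,5]
    - [0.5,-0.85,0,0,0,5]
    - [0,0,0,0,0,0]

```text
t: 6.23
position: [561.1, -173.3, 170.3]
ee_rot: [165.0, 0.0, -179.5]
ft_force: [0.5, 1.2, 0.5]
width: 0.159
grasp_force: 0.0
```

Request:
arm_command:
  moves:
    - [0,0,0,0,0,0]
    - [0,0,0,0,0,0]
    - [0,0,0,0,0,0]
    - [0,0,0,0,0,0]
    - [0,0,0,0,0,0]
  jaw: 30

```text
t: 6.65
position: [560.1, -172.4, 171.0]
ee_rot: [165.0, 0.0, -179.6]
ft_force: [-0.5, 0.6, 0.6]
width: 0.3
grasp_force: 0.0
```

Request:
arm_command:
  moves:
    - [0,0,1,0,0,0]
    - [0,0,2.5,0,0,0]
    - [0,0,3,0,0,0]
    - [0,0,3,0,0,0]
    - [0,0,3,0,0,0]

```text
t: 7.07
position: [560.0, -172.6, 298.0]
ee_rot: [165.0, 0.0, -179.5]
ft_force: [0.6, -0.5, -0.6]
width: 0.298
grasp_force: 0.0
```

Request:
arm_command:
  moves:
    - [0.5,1.96,0.2,0,0,-6.8]
    - [0.5,1.96,0.2,0,0,-6.8]
    - [0.5,1.96,0.2,0,0,-6.8]
    - [0.5,1.96,0.2,0,0,-6.8]
    - [0.5,1.96,0.2,0,0,-6.8]

```text
t: 7.48
position: [585.3, -74.1, 306.8]
ee_rot: [164.9, 0.0, 146.1]
ft_force: [0.4, 0.1, 0.0]
width: 0.297
grasp_force: 0.0
```

Request:
arm_command:
  moves:
    - [0.5,1.96,0,0,0,-6.8]
    - [0.5,1.96,0,0,0,-6.8]
    - [0.5,1.96,0,0,0,-6.8]
    - [0.5,1.96,0,0,0,-6.8]
    - [0.5,1.96,0,0,0,-6.8]

```text
t: 7.9
position: [610.2, 24.1, 307.0]
ee_rot: [164.9, 0.0, 112.1]
ft_force: [0.7, -1.0, -0.5]
width: 0.298
grasp_force: 0.0
```

Request:
arm_command:
  moves:
    - [0.5,1.96,0,0,0,-6.8]
    - [0.5,1.96,0,0,0,-6.8]
    - [0.5,1.96,0,0,0,-6.8]
    - [0.5,1.96,0,0,0,-6.8]
    - [0.5,1.96,0,0,0,-6.8]

```text
t: 8.32
position: [635.1, 122.0, 307.0]
ee_rot: [164.9, -0.0, 78.2]
ft_force: [0.7, 0.1, 0.8]
width: 0.3
grasp_force: 0.0
```

```bash
python3 - <<'E'
from h import *
b=capture("top");a=capture("scene");s=sense();print(s["position"],s["ee_rot"])
cv2.imwrite("pics/c4.png",np.hstack([cv2.resize(a[130:300,160:330,::-1],(400,400)),cv2.resize(b[120:280,200:360,::-1],(400,400))]))
E
```

```text
[635.28732424 124.57890271 306.32737953] [ 1.64961789e+02 -9.61858928e-02  7.85306370e+01]
```

View pics/c4.png

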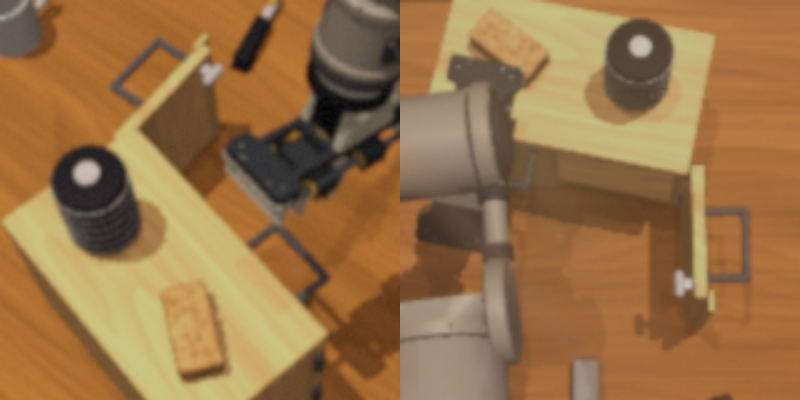

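The right leaf stands past square on its own, and the gripper is above the left handle. I'll descend on it.

Request:
arm_command:
  moves:
    - [0.6,-0.2,-2.5,0,0,0]
    - [0,0,-3,0,0,0]
    - [0,0,-3,0,0,0]
    - [0,0,-2.7,0,0,0]
    - [0,0,0,0,0,0]

```text
t: 8.83
position: [637.9, 117.8, 188.0]
ee_rot: [165.6, 0.2, 78.6]
ft_force: [-0.9, -0.1, -1.1]
width: 0.299
grasp_force: 0.0
```

Request:
arm_command:
  moves:
    - [0,0,-1,0,0,0]
    - [0,0,-1,0,0,0]
    - [0,0,-0.4,0,0,0]
    - [0,0,0,0,0,0]
    - [0,0,0,0,0,0]

```text
t: 9.25
position: [641.7, 118.9, 170.6]
ee_rot: [164.9, -0.0, 78.6]
ft_force: [0.3, -0.3, 0.8]
width: 0.303
grasp_force: 0.0
```

Request:
arm_command:
  moves:
    - [0,0,0,0,0,0]
    - [0,0,0,0,0,0]
    - [0,0,0,0,0,0]
    - [0,0,0,0,0,0]
    - [0,0,0,0,0,0]
  jaw: 16

```text
t: 9.67
position: [641.6, 118.9, 170.1]
ee_rot: [164.9, -0.0, 78.6]
ft_force: [0.3, 0.3, 1.0]
width: 0.163
grasp_force: 0.4
```

```bash
python3 arc.py l 0 4 4 5 5 5 5 5 5 6 6 6 6 6 6 6 6 6 5 5
```

```text
now [641.6 118.9 170.1] [164.9  -0.   78.6] F [0.3 0.3 1. ] 0.16303027353319252 0.3820341546088457
4.0 [-0.55  0.56] abs [636. 127.]
8.0 [-0.51  0.6 ] abs [631. 133.]
13.0 [-0.57  0.8 ] abs [625. 141.]
18.0 [-0.5   0.84] abs [620. 150.]
23.0 [-0.42  0.88] abs [616. 159.]
28.0 [-0.35  0.92] abs [613. 168.]
33.0 [-0.26  0.94] abs [610. 177.]
38.0 [-0.18  0.96] abs [608. 187.]
44.0 [-0.11  1.17] abs [607. 199.]
50.0 [0.02 1.18] abs [607. 210.]
56.0 [0.14 1.17] abs [609. 222.]
62.0 [0.26 1.15] abs [611. 234.]
68.0 [0.38 1.11] abs [615. 245.]
74.0 [0.49 1.07] abs [620. 255.]
80.0 [0.6  1.01] abs [626. 265.]
86.0 [0.71 0.94] abs [633. 275.]
92.0 [0.8  0.86] abs [641. 283.]
97.0 [0.73 0.65] abs [649. 290.]
102.0 [0.79 0.59] abs [657. 296.]
```

Request:
arm_command:
  moves:
    - [-0.55,0.75,0,0,0,-4]
    - [-0.5,0.6,0,0,0,-4]
    - [-0.55,0.8,0,0,0,-5]
    - [-0.5,0.85,0,0,0,-5]
    - [-0.45,0.9,0,0,0,-5]

```text
t: 10.08
position: [615.9, 158.0, 170.2]
ee_rot: [164.9, -0.0, 55.3]
ft_force: [1.2, -0.8, 0.2]
width: 0.16
grasp_force: 1.1
```

Request:
arm_command:
  moves:
    - [-0.35,0.9,0,0,0,-5]
    - [-0.25,0.95,0,0,0,-5]
    - [-0.2,0.95,0,0,0,-5]
    - [-0.1,1.15,0,0,0,-6]
    - [0,1.2,0,0,0,-6]

```text
t: 10.5
position: [607.1, 209.7, 170.3]
ee_rot: [164.9, -0.1, 28.3]
ft_force: [2.6, -1.5, 1.2]
width: 0.157
grasp_force: 1.4
```

Request:
arm_command:
  moves:
    - [0.15,1.15,0,0,0,-6]
    - [0.25,1.15,0,0,0,-6]
    - [0.4,1.1,0,0,0,-6]
    - [0.5,1.05,0,0,0,-6]
    - [0.6,1.0,0,0,0,-6]

```text
t: 10.92
position: [625.7, 264.5, 170.0]
ee_rot: [165.0, 0.0, -1.7]
ft_force: [0.7, -0.8, 1.3]
width: 0.159
grasp_force: 0.8
```

Request:
arm_command:
  moves:
    - [0.7,0.95,0,0,0,-6]
    - [0.8,0.85,0,0,0,-6]
    - [0.75,0.65,0,0,0,-5]
    - [0.8,0.6,0,0,0,-5]
    - [0,0,0,0,0,0]

```text
t: 11.33
position: [657.4, 294.6, 168.3]
ee_rot: [165.0, 0.0, -23.6]
ft_force: [0.1, 0.3, -0.2]
width: 0.161
grasp_force: 0.0
```

Request:
arm_command:
  moves:
    - [0,0,0,0,0,0]
    - [0,0,0,0,0,0]
    - [0,0,0,0,0,0]
    - [0,0,0,0,0,0]
    - [0,0,0,0,0,0]
  jaw: 30

```text
t: 11.75
position: [656.0, 294.4, 170.4]
ee_rot: [165.0, -0.0, -23.4]
ft_force: [0.7, -0.3, -0.2]
width: 0.299
grasp_force: 0.0
```

Request:
arm_command:
  moves:
    - [0,0,1,0,0,0]
    - [0,0,2.5,0,0,0]
    - [0,0,3,0,0,0]
    - [0,0,3.5,0,0,0]
    - [0,0,3.5,0,0,0]

```text
t: 12.17
position: [655.5, 294.2, 307.4]
ee_rot: [165.0, -0.0, -23.4]
ft_force: [1.5, 0.6, -0.5]
width: 0.297
grasp_force: 0.0
```

Request:
arm_command:
  moves:
    - [-3,0.5,2,0,0,0]
    - [-3,0.5,2,0,0,0]
    - [-3,0.5,2,0,0,0]
    - [-3,0.5,2,0,0,0]
    - [-3,0.5,0,0,0,0]

```text
t: 12.58
position: [505.2, 319.6, 389.9]
ee_rot: [165.4, -0.3, -23.4]
ft_force: [0.4, 0.5, 1.6]
width: 0.3
grasp_force: 0.0
```

Request:
arm_command:
  moves:
    - [-2,0.5,0,0,0,0]
    - [-2,0.5,0,0,0,0]
    - [0,0,0,0,0,0]
    - [0,0,0,0,0,0]
    - [0,0,0,0,0,0]

```text
t: 13.0
position: [466.7, 329.2, 385.3]
ee_rot: [165.0, -0.0, -23.4]
ft_force: [0.1, -0.6, -0.4]
width: 0.297
grasp_force: 0.0
```

```bash
python3 - <<'E'
from h import *
b=capture("top");a=capture("scene");s=sense();print(s["t"],s["position"])
cv2.imwrite("pics/c5.png",np.hstack([cv2.resize(a[130:330,160:360,::-1],(400,400)),cv2.resize(b[100:300,170:370,::-1],(400,400))]))
E
```

```text
13.1 [467.1637453  329.0041841  384.49506706]
```

View pics/c5.png

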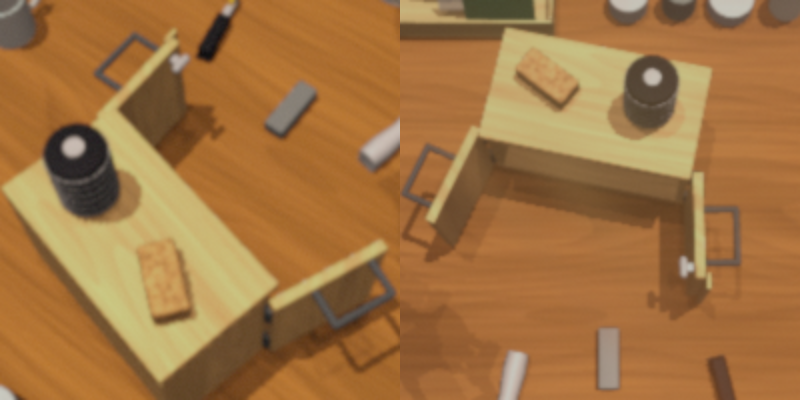

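Both leaves stand past square. The cork, brush, stone, grip and groove tool have not moved, and the arm is clear of everything.

```bash
python3 -c "
from plant import *
print(close_job())"
```

```text
the job is handed in; nothing more can be done
None
```

The right leaf was swung open first, then the left; both stand about 100° open and released, everything else on the bench and cabinet looks undisturbed in the last pictures, and the job was handed in at about 13 s.

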